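# Swap the disc punches back to their own stands

### The arm

A 6-joint arm with a two-finger parallel gripper is mounted at the origin on a cart in front of the work surface, level with it; the furniture and walls round the work are solid. World frame = base frame: x ahead of the robot, y to its left, z up, the work surface at z = 0. Lengths are in mm, angles in degrees, forces in N, time in s.
With the tool pointing down it reaches from about 300 to 750 mm from the base axis. Payload 8.5 kg.
Tool frame: the origin (TCP) lies on the centre line of the jaws, within the pads' length; the fingertips stand 22 mm ahead of it and the grasp point (between the pads) lies 3 mm ahead of it; z points along the fingers, y is the direction in which the jaws open and shut (so a half turn about z gives the same grasp; the last joint's range is limited). The gripper opens to 85 mm and grips with 20 to 120 N. Pads are 22 mm wide; open, the fingers measure 114 mm over their backs; the gripper's body (76 mm by 85 mm) begins 54 mm behind the grasp point. The pads swing forward as they close: fully open they stand 13 mm farther back than shut.
Start: joints at [51.549, 21.807, 74.336, -0, 83.858, -12.336], TCP at [242.088, 493.836, 253.322] pointing down, gripper open.
Joint ranges: [-178.18, 178.18], [-50.72, 133.34], [12.68, 142.11], [-81.47, 261.47], [9.98, 163.14], [-165.26, 165.26]. Speed limits (degrees/s): [136.94, 136.94, 180, 180, 180, 180].

### API

Orientations are given as [roll, pitch, yaw] about the fixed x, y, z axes, in that order (R = Rz(yaw) Ry(pitch) Rx(roll)).
In Python, from plant import r gives the robot as it stands. The module is installed in compiled form; this text tells all that it offers.
- The arm moves only by the tool servo_tool, never from a script. Its argument "series" is a list of rows, each a list of 4 numbers: the shift along the tool's x, y, z in m, then the turn about the tool's z in rad. In form: [[x, y, z, spin], ...]. A call has 1 to 20 rows; each row shifts and turns the commanded pose from where the row before left it, along the tool's axes as they then stand; what a row does not reach is not made up. A row lasts 1/10 s, in which the tool goes at most 50 mm and 8.59 degrees, less where a joint would pass 70% of its speed; a pose out of reach is approached as far as the arm can. A call is refused whole if a number of a shift passes 0.05 or a number of a turn 0.15, either way. A call with a gripper value outside its range is refused whole. "gripper" is the finger opening in m, from 0 to 0.0854, set as the call begins (left out, the last holds). The fingers move at their own pace and stop on an object; "newtons" is the grip in N (left out, the last holds). Time passes only in rows, so rows that do not move let the fingers close. It gives the time, the measured TCP pose, the force and the opening at its end, in the units of the state.
- r.observe(): the state, without advancing time (a new reading comes with each control period).
- r.get_image(name): name is "side" or "top" or "wrist"; returns the picture (384x512x3 uint8, red, green, blue); there is no depth.
- r.get_calibration(name): a dict with "vfov" (degrees; the focal length in pixels is half the picture's height over the tangent of half this angle, whatever the lens; pixels are square), "cx", "cy" (the principal point, pixels), "view" (4x4, takes a point from world to camera coordinates). Camera axes: x right, y up, looking along -z (the intrinsics and any distortion apply to the point x, -y, -z); pixel columns grow to the right and rows downward; lengths in mm; the calibration is good to about 2 mm. A picture is of the moment at which its call begins: read the wrist's pose just before it. get_calibration takes no time and is no camera call; for the wrist camera it gives the pose at the moment of the call.
- r.finish_job(): hands the job in, once; it reports no verdict.
The state is a dict: "time": time; "qpos": joint angles; "joint_vel": joint speeds; "tau": joint torques, N m; "eef_pos": TCP position; "orientation": TCP orientation; "wrist_force": force on the tool from outside, world axes, zero at the start; "torque": the same for the moment, N m; "opening": finger opening in mm.
Only numpy, scipy, OpenCV 4.12 (cv2) and the standard library are available. Lean on these libraries where they do the work, as an engineer would, in place of code of your own. Each camera call takes 0.05 s, during which the arm holds its last target.

### The job

The four disc punches in the aluminium stands have been mixed up: each stands in the pocket of another punch's stand. Move each one into the round pocket of the stand whose die hole has its own diameter, standing upright on the pocket floor; the stand without a die hole is free to park a punch on meanwhile. Leave the white-capped jar among them standing where it is.

Things in the scene. Friction and masses are not known exactly. Their poses are not given: they have to be found in the camera images.
- punch_large_mid (a point): the large disc punch: a loose plain steel cylinder 26.5 mm in diameter and 57 mm tall, standing upright in the pocket of one of the stands at the start; this point is its centre, 28.5 mm above its foot, z along its length
- punch_medium_mid (a point): the medium disc punch: a loose plain steel cylinder 19.5 mm in diameter and 54 mm tall, standing upright in the pocket of one of the stands at the start; this point is its centre, 27 mm above its foot, z along its length
- punch_small_mid (a point): the small disc punch: a loose plain steel cylinder 13 mm in diameter and 51 mm tall, standing upright in the pocket of one of the stands at the start; this point is its centre, 25.5 mm above its foot, z along its length
- punch_thin_mid (a point): the thin disc punch: a loose plain steel cylinder 8.5 mm in diameter and 50 mm tall, standing upright in the pocket of one of the stands at the start; this point is its centre, 25 mm above its foot, z along its length
- stand_large_pocket (a point): the stand of the large punch: fixed low aluminium block 100 x 62 x 10 mm with a round flat-floored pocket, 46 mm wide and 6 mm deep, that takes any of the punches, and a die hole 26.5 mm in diameter, 48 mm from the pocket's centre along +x, the sign of whose stand it is. This point: centre of the pocket floor, 4 mm above the bench, z up; the block spans -31 to +69 mm along its x axis, 31 mm either side
- stand_medium_pocket (a point): the stand of the medium punch: fixed low aluminium block 100 x 62 x 10 mm with a round flat-floored pocket, 46 mm wide and 6 mm deep, that takes any of the punches, and a die hole 19.5 mm in diameter, 48 mm from the pocket's centre along +x, the sign of whose stand it is. This point: centre of the pocket floor, 4 mm above the bench, z up; the block spans -31 to +69 mm along its x axis, 31 mm either side
- stand_small_pocket (a point): the stand of the small punch: fixed low aluminium block 100 x 62 x 10 mm with a round flat-floored pocket, 46 mm wide and 6 mm deep, that takes any of the punches, and a die hole 13 mm in diameter, 48 mm from the pocket's centre along +x, the sign of whose stand it is. This point: centre of the pocket floor, 4 mm above the bench, z up; the block spans -31 to +69 mm along its x axis, 31 mm either side
- stand_thin_pocket (a point): the stand of the thin punch: fixed low aluminium block 100 x 62 x 10 mm with a round flat-floored pocket, 46 mm wide and 6 mm deep, that takes any of the punches, and a die hole 8.5 mm in diameter, 48 mm from the pocket's centre along +x, the sign of whose stand it is. This point: centre of the pocket floor, 4 mm above the bench, z up; the block spans -31 to +69 mm along its x axis, 31 mm either side
- stand_spare_pocket (a point): the spare stand, empty at the start: fixed low aluminium block 100 x 62 x 10 mm with a round flat-floored pocket, 46 mm wide and 6 mm deep, that takes any of the punches and no die hole. This point: centre of the pocket floor, 4 mm above the bench, z up; the block spans -31 to +69 mm along its x axis, 31 mm either side
- flux_jar_mid (a point): a loose screw-top jar with a white cap, 38 mm in diameter and 61 mm tall, standing among the stands; a bystander; this point is its centre, half-way up, z along its axis

How it is judged (in metres and radians):
At the end, for the whole second after the job is handed in: each of the four punches stands (within 0.1 rad of upright) on the floor of the pocket of its own stand: its axis within 20 mm of the pocket's centre, its height within 3 mm of standing on the pocket floor, at rest (horizontal distance between punch_large_mid and stand_large_pocket below 0.02 m and height (world z) of punch_large_mid between 0.0295 and 0.0355 m and angle between each of punch_large_mid, punch_medium_mid, punch_small_mid, punch_thin_mid's own z axis and vertical below 0.1 rad and linear speed of each of punch_large, punch_medium, punch_small, punch_thin below 0.02 m/s and horizontal distance between punch_medium_mid and stand_medium_pocket below 0.02 m and height (world z) of punch_medium_mid between 0.028 and 0.034 m and horizontal distance between punch_small_mid and stand_small_pocket below 0.02 m and height (world z) of punch_small_mid between 0.0265 and 0.0325 m and horizontal distance between punch_thin_mid and stand_thin_pocket below 0.02 m and height (world z) of punch_thin_mid between 0.026 and 0.032 m); the robot touches nothing.
It fails at once if the jar is knocked over or shifted by more than 30 mm (distance of flux_jar_mid from where it was at the start of the episode above 0.03 m or angle between flux_jar_mid's own z axis and vertical above 0.5 rad).
It also fails if it takes over 120 s, if anything falls off the work surface, if the arm or the gripper's body presses on something with over 40 N, if the wrist force passes 120 N, or if a joint passes its speed limit or range.

## Working session

There is one attempt and no reset: what is moved stays moved. The work goes in short steps, Python scripts to look and compute and a tool call to move; the robot and the scene stay as the last step left them, time stands still between calls to the robot, and variables do not carry over. Pictures are saved under pics/ and viewed, and the job is handed in when it is done.

Besides the shell and the picture viewer there is one more tool, called after "Emit:" as name([rows], argument=value, ...), one row to a line, values as JSON. servo_tool: Moves the arm, as the interface text tells. Its arguments: {"type":"object","properties":{"series":{"type":"array"},"gripper":{"type":"number"},"newtons":{"type":"number"}},"required":["series"]}

```bash
mkdir -p pics
cat > h.py <<'E'
from plant import r
import numpy as np, cv2
def snap(name,fn):
    c=r.get_calibration(name); im=r.get_image(name)
    cv2.imwrite('pics/'+fn,im[:,:,::-1]); np.savez('pics/'+fn+'.npz',im=im,view=c['view'],f=192/np.tan(np.radians(c['vfov']/2)),cx=c['cx'],cy=c['cy'])
    return im,c
def ray2plane(c,u,v,z):
    f=192/np.tan(np.radians(c['vfov']/2)); V=np.array(c['view']); R=V[:3,:3];t=V[:3,3]
    d=R.T@np.array([(u-c['cx'])/f,-(v-c['cy'])/f,-1]); o=-R.T@t
    s=(z-o[2])/d[2]; return o+s*d
def proj(c,p):
    f=192/np.tan(np.radians(c['vfov']/2)); V=np.array(c['view']); q=V[:3,:3]@np.array(p,float)+V[:3,3]
    return c['cx']+f*q[0]/-q[2], c['cy']-f*q[1]/-q[2]
E
python3 - <<'E'
from h import *
print(r.observe())
for n in ['top','side','wrist']:
    im,c=snap(n,n+'0.png'); print(n,c)
E
```

```text
{'time': 0.0, 'qpos': array([ 5.15494790e+01,  2.18398314e+01,  7.43870738e+01,  3.00771505e-03,
        8.38570385e+01, -1.23373645e+01]), 'joint_vel': array([ 0.03065854,  0.06223191,  0.0255194 ,  0.00916498, -0.00851095,
        0.02878225]), 'tau': array([-8.54212467e-04, -4.48461592e+01, -2.31277013e+01, -1.84098913e-04,
        4.74333516e-03, -2.23909808e-05]), 'eef_pos': array([241.91151503, 493.63968406, 252.70895581]), 'orientation': array([-1.79918634e+02, -2.08569600e-02,  1.53886505e+02]), 'wrist_force': array([0.1898958 , 0.05284426, 0.51265283]), 'torque': array([0.01272341, 0.02833821, 0.00852389]), 'opening': 85.49404997176089}
top {'vfov': 43.23908996883262, 'cx': 252.62142273960413, 'cy': 194.22834249633286, 'view': array([[ 2.70735401e-03, -9.99989576e-01,  3.67670519e-03,
        -1.28087182e+01],
       [ 9.93957878e-01,  3.09443089e-03,  1.09718555e-01,
        -5.14893793e+02],
       [-1.09728789e-01,  3.35744312e-03,  9.93955895e-01,
        -1.14714721e+03],
       [ 0.00000000e+00,  0.00000000e+00,  0.00000000e+00,
         1.00000000e+00]])}
side {'vfov'
[... 157 characters left out ...]
6e+02],
       [ 2.21431845e-01,  4.08554989e-01,  8.85466407e-01,
        -1.64195485e+02],
       [-4.49258169e-01, -7.63170848e-01,  4.64475354e-01,
        -6.40330081e+02],
       [ 0.00000000e+00,  0.00000000e+00,  0.00000000e+00,
         1.00000000e+00]])}
wrist {'vfov': 59.93398507614605, 'cx': 256.28109899200473, 'cy': 192.59205191667036, 'view': array([[ 4.40988420e-01,  8.97511148e-01, -1.71849807e-03,
        -5.49006343e+02],
       [-8.52484938e-01,  4.18264578e-01, -3.13566857e-01,
         4.20686586e+01],
       [-2.80710963e-01,  1.39744346e-01,  9.49564570e-01,
        -3.79999500e+02],
       [ 0.00000000e+00,  0.00000000e+00,  0.00000000e+00,
         1.00000000e+00]])}
```

View pics/top0.png

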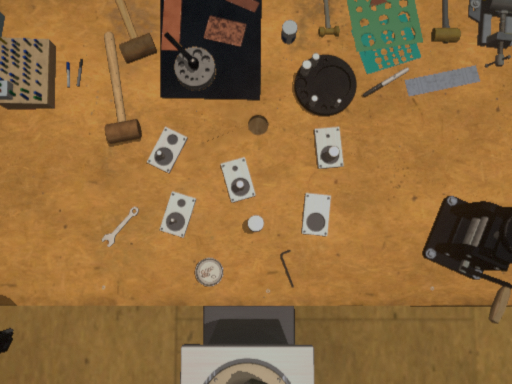

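View pics/side0.png

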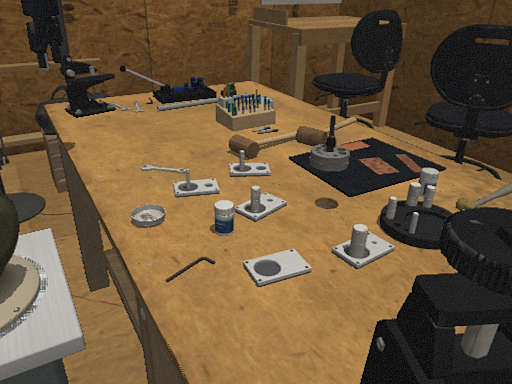

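View pics/wrist0.png

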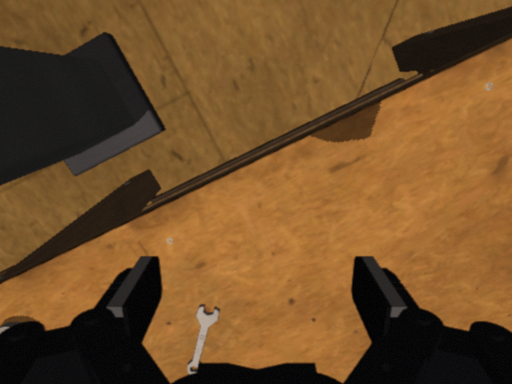

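Run:
```python
import cv2
im=cv2.imread('pics/top0.png')
cv2.imwrite('pics/topz.png',cv2.resize(im[115:245,140:350],None,fx=3.8,fy=3.8,interpolation=cv2.INTER_CUBIC))
im=cv2.imread('pics/side0.png')
cv2.imwrite('pics/sidez.png',cv2.resize(im[140:290,160:400],None,fx=3.3,fy=3.3,interpolation=cv2.INTER_CUBIC))
```

```text
(no output)
```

View pics/topz.png

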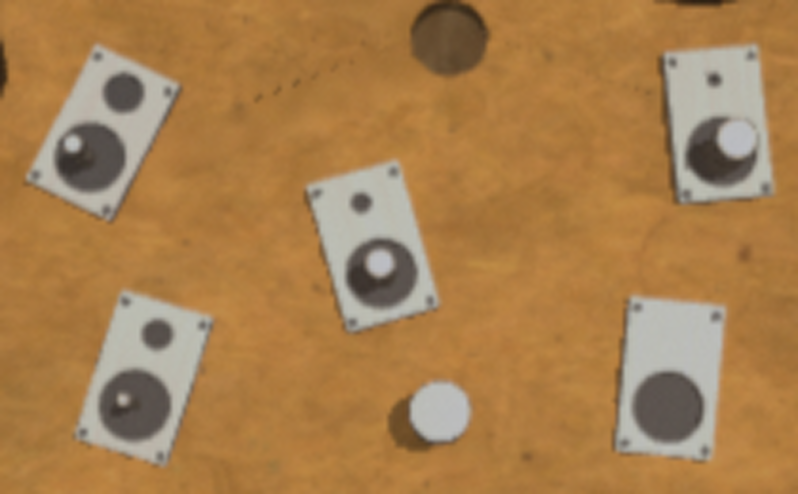

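View pics/sidez.png

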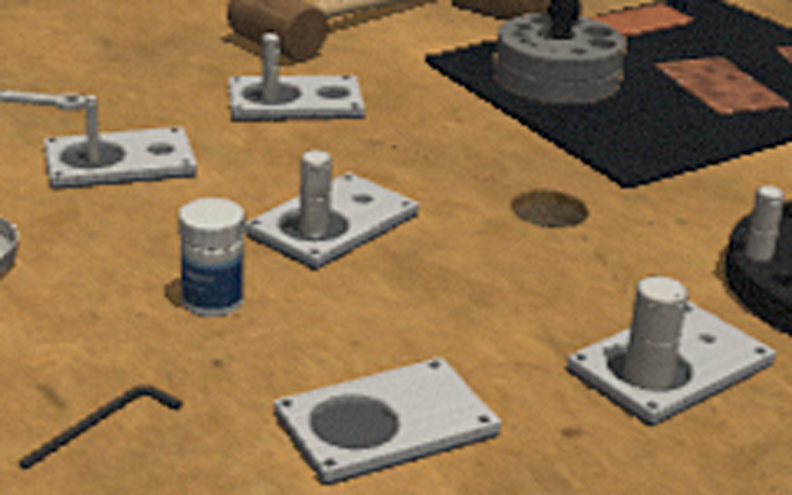

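```bash
cat > m.py <<'E'
from h import *
im=cv2.imread('pics/top0.png'); c=r.get_calibration('top')
hsv=cv2.cvtColor(im,cv2.COLOR_BGR2HSV)
m=((hsv[:,:,1]<60)&(hsv[:,:,2]>60)).astype(np.uint8); m[:115]=0;m[245:]=0;m[:,:140]=0;m[:,350:]=0
m=cv2.morphologyEx(m,cv2.MORPH_CLOSE,np.ones((3,3)))
cs,_=cv2.findContours(m,cv2.RETR_EXTERNAL,cv2.CHAIN_APPROX_NONE)
for k in cs:
    if cv2.contourArea(k)<100: continue
    h=cv2.convexHull(k)[:,0,:].astype(float)
    P=np.array([ray2plane(c,u,v,10)[:2] for u,v in h],np.float32)
    (x,y),(w,hh),a=cv2.minAreaRect(P)
    b=cv2.boxPoints(((x,y),(w,hh),a)); e=[b[1]-b[0],b[2]-b[1]]; e=max(e,key=np.linalg.norm)
    e=e/np.linalg.norm(e); e=e if e[0]>0 else -e
    print('c',(round(x),round(y)),'size',round(w),round(hh),'axis yaw',round(np.degrees(np.arctan2(e[1],e[0])),1),'pocket',np.round(np.array([x,y])-19*e,1))
# tops (zoom picture pixels)
for n,zx,zy,z in [('small',73,143,55),('thin',123,400,54),('medium',380,262,58),('large',737,138,61),('jar',440,411,61)]:
    print(n,np.round(ray2plane(c,140+zx/3.8-.4,115+zy/3.8-.4,z),1))
E
python3 m.py
```

```text
c (446, -19) size 34 37 axis yaw -89.8 pocket [4.461e+02 4.000e-01]
c (469, -167) size 62 99 axis yaw -5.9 pocket [ 449.7 -164.7]
c (468, 173) size 62 99 axis yaw -17.0 pocket [449.5 178.6]
c (554, 26) size 100 61 axis yaw 16.0 pocket [535.5  20.4]
c (636, -200) size 100 62 axis yaw 5.3 pocket [ 616.6 -201.5]
c (629, 202) size 63 99 axis yaw -26.5 pocket [611.7 210.8]
small [612.4 213.5  55. ]
thin [450.7 178.8  54. ]
medium [537.   19.7  58. ]
large [ 615.8 -203.8   61. ]
jar [444.1 -17.9  61. ]
```

```bash
cat > mv.py <<'E'
from h import *
import sys
x,y,z=map(float,sys.argv[1:4]); step=float(sys.argv[4]) if len(sys.argv)>4 else 25
o=r.observe(); p=o['eef_pos']; ro,pi,ya=np.radians(o['orientation'])
from scipy.spatial.transform import Rotation as Ro
R=Ro.from_euler('xyz',[ro,pi,ya]).as_matrix()
R=Ro.from_euler('xyz',[np.pi,0,ya]).as_matrix()
d=R.T@(np.array([x,y,z])-p); n=int(np.ceil(np.linalg.norm(d)/step))
print('t',round(o['time'],2),'at',p.round(1),'rpy',o['orientation'].round(2),'open',round(o['opening'],1),'F',o['wrist_force'].round(1))
print('total(m)',(d/1000).round(4),'n',n,'row',(d/n/1000).round(5))
E
python3 mv.py 616 -204 160 30
```

```text
t 0.15 at [242.  493.7 252.9] rpy [-1.7994e+02 -1.0000e-02  1.5388e+02] open 85.4 F [ 0.4  0.2 -0.2]
total(m) [-0.643  -0.4618  0.0929] n 27 row [-0.02381 -0.0171   0.00344]
```

Emit:
servo_tool([
  [-0.0238,-0.0171,0.0034,0],
  [-0.0238,-0.0171,0.0034,0],
  [-0.0238,-0.0171,0.0034,0],
  [-0.0238,-0.0171,0.0034,0],
  [-0.0238,-0.0171,0.0034,0],
  [-0.0238,-0.0171,0.0034,0],
  [-0.0238,-0.0171,0.0034,0],
  [-0.0238,-0.0171,0.0034,0],
  [-0.0238,-0.0171,0.0034,0],
  [-0.0238,-0.0171,0.0034,0],
  [-0.0238,-0.0171,0.0034,0],
  [-0.0238,-0.0171,0.0034,0],
  [-0.0238,-0.0171,0.0034,0],
  [-0.0238,-0.0171,0.0034,0],
  [-0.0238,-0.0171,0.0034,0],
  [-0.0238,-0.0171,0.0034,0],
  [-0.0238,-0.0171,0.0034,0],
  [-0.0238,-0.0171,0.0034,0],
  [-0.0238,-0.0171,0.0034,0],
  [-0.0238,-0.0171,0.0034,0],
], gripper=0.06)

```text
time: 2.15
eef_pos: [519.3, -23.9, 185.0]
orientation: [-180.0, -0.0, 153.9]
wrist_force: [0.1, 0.4, -0.4]
opening: 60.4
```

```bash
python3 mv.py 616 -204 160 30; python3 -c "
from h import *
snap('wrist','w1.png')"
```

```text
t 2.15 at [519.3 -23.9 185. ] rpy [-1.8000e+02 -3.0000e-02  1.5388e+02] open 60.4 F [ 0.1  0.4 -0.4]
total(m) [-0.1661 -0.1191  0.025 ] n 7 row [-0.02373 -0.01702  0.00357]
```

View pics/w1.png

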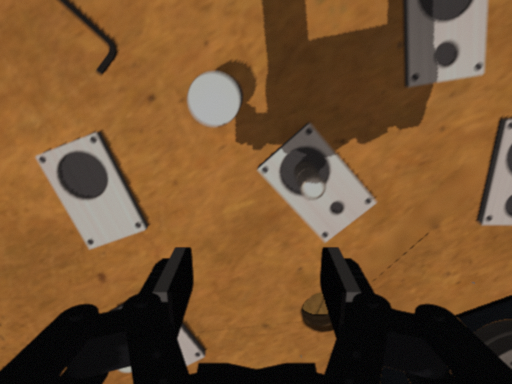

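```bash
cat > wm.py <<'E'
from h import *
import sys
def load(fn):
    d=np.load('pics/'+fn+'.npz'); return d['im'],dict(view=d['view'],cx=float(d['cx']),cy=float(d['cy']),vfov=2*np.degrees(np.arctan(192/float(d['f']))))
if __name__=='__main__':
    im,c=load(sys.argv[1])
    for a in sys.argv[2:]:
        u,v,z=map(float,a.split(',')); print(a,ray2plane(c,u,v,z).round(1))
E
python3 wm.py w1.png 313,188,58 304,172,10 304,172,4 83,175,10 214,98,61
```

```text
313,188,58 [537.9  15.7  58. ]
304,172,10 [537.5  15.4  10. ]
304,172,4 [539.3  15.5   4. ]
83,175,10 [ 450.6 -167.9   10. ]
214,98,61 [444.6 -20.9  61. ]
```

Emit:
servo_tool([
  [-0.0237,-0.017,0.0036,0],
  [-0.0237,-0.017,0.0036,0],
  [-0.0237,-0.017,0.0036,0],
  [-0.0237,-0.017,0.0036,0],
  [-0.0237,-0.017,0.0036,0],
  [-0.0237,-0.017,0.0036,0],
  [-0.0237,-0.017,0.0036,0],
  [0,0,0,0],
  [0,0,0,0],
])

```text
time: 3.1
eef_pos: [615.3, -202.5, 159.5]
orientation: [180.0, -0.1, 153.9]
wrist_force: [-0.2, 0.1, 0.4]
opening: 60.0
```

```bash
python3 -c "
from h import *
snap('wrist','w2.png')"
```

```text
(no output)
```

View pics/w2.png

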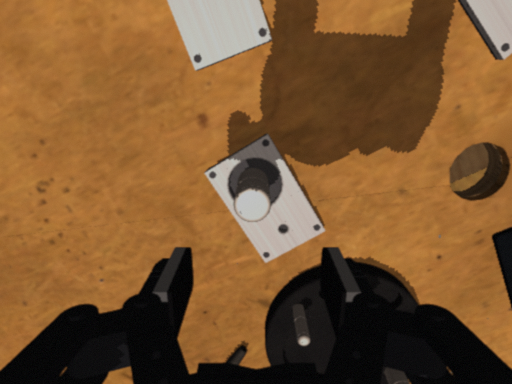

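```bash
python3 wm.py w2.png 253,205,61 256,183,10
python3 - <<'E'
from wm import *
im,c=load('w2.png')
for p in [(616,-204,61),(616,-204,4),(615.3,-202.5,159.5)]: print(proj(c,p))
V=c['view'];print(-V[:3,:3].T@V[:3,3])
g=cv2.resize(im[110:290,170:350],None,fx=3.3,fy=3.3)
cv2.imwrite('pics/w2z.png',g[:,:,::-1])
E
```

```text
253,205,61 [ 616.4 -206.    61. ]
256,183,10 [ 616.5 -203.8   10. ]
(np.float64(255.34596866788706), np.float64(203.2557545389601))
(np.float64(255.5362843553049), np.float64(180.57716726367158))
(np.float64(257.1492117803521), np.float64(281.32632540045313))
[ 544.65150468 -168.11127357  279.8825874 ]
```

View pics/w2z.png

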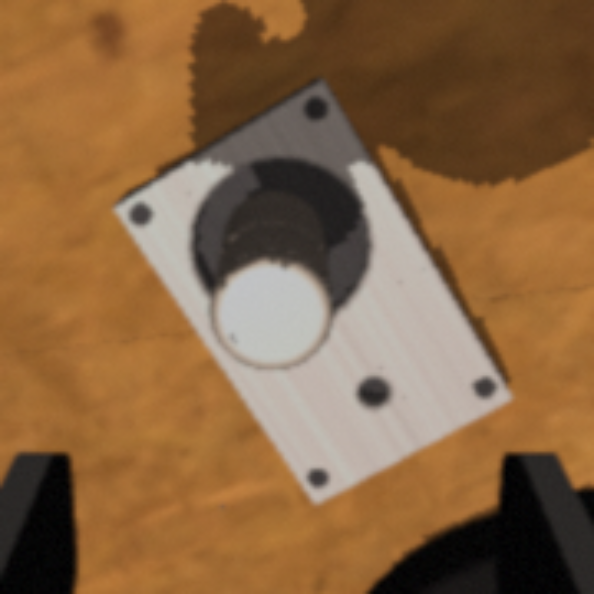

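```bash
python3 mv.py 616.3 -205.5 42 20
```

```text
t 3.15 at [ 615.2 -201.9  159.9] rpy [ 1.7999e+02 -6.0000e-02  1.5390e+02] open 60.0 F [-0.1  0.9 -0.1]
total(m) [-0.0026 -0.0027  0.1179] n 6 row [-0.00043 -0.00045  0.01965]
```

Emit:
servo_tool([
  [-0.0026,-0.0027,0.019,0],
  [0,0,0.02,0],
  [0,0,0.02,0],
  [0,0,0.02,0],
  [0,0,0.02,0],
  [0,0,0.012,0],
  [0,0,0.007,0],
  [0,0,0,0],
])

```text
time: 3.95
eef_pos: [616.5, -205.7, 41.9]
orientation: [180.0, -0.0, 153.9]
wrist_force: [0.4, -0.0, 0.1]
opening: 60.1
```

Emit:
servo_tool([
  [0,0,0,0],
  [0,0,0,0],
  [0,0,0,0],
  [0,0,0,0],
  [0,0,0,0],
  [0,0,0,0],
  [0,0,0,0],
  [0,0,0,0],
], gripper=0.02, newtons=40)

```text
time: 4.75
eef_pos: [617.0, -206.4, 43.1]
orientation: [180.0, 0.1, 153.9]
wrist_force: [-0.9, 0.5, 5.9]
opening: 25.3
```

Emit:
servo_tool([
  [0,0,-0.01,0],
  [0,0,-0.02,0],
  [0,0,-0.025,0],
  [0,0,-0.025,0],
  [0,0,0,0],
  [0,0,0,0],
])

```text
time: 5.35
eef_pos: [616.4, -206.1, 121.7]
orientation: [-180.0, -0.0, 153.9]
wrist_force: [-0.4, -0.3, -3.0]
opening: 25.3
```

```bash
python3 mv.py 450 -165 122 25; python3 -c "
from h import *
snap('wrist','w3.png')"
```

```text
t 5.35 at [ 616.4 -206.1  121.7] rpy [-1.8000e+02 -2.0000e-02  1.5389e+02] open 25.3 F [-0.4 -0.3 -3. ]
total(m) [ 0.1675 -0.0363 -0.0003] n 7 row [ 2.393e-02 -5.190e-03 -4.000e-05]
```

View pics/w3.png

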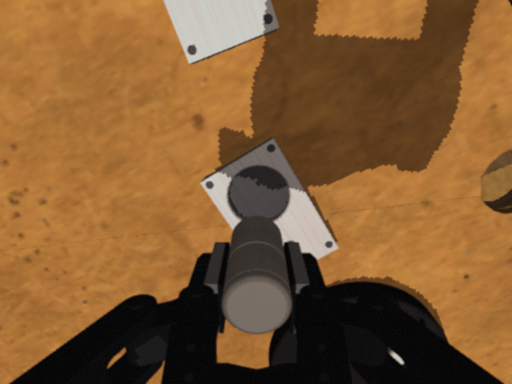

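```bash
python3 wm.py w3.png 258.5,194,10 256,304,140
python3 - <<'E'
from wm import *
im,c=load('w3.png')
print(proj(c,(616.4,-206.1,140)),proj(c,(616.4,-206.1,83)))
E
```

```text
258.5,194,10 [ 616.1 -204.5   10. ]
256,304,140 [ 614.  -205.4  140. ]
(np.float64(257.14406926392473), np.float64(309.6413800791045)) (np.float64(256.9282591974631), np.float64(239.72116880887043))
```

Emit:
servo_tool([
  [0.0239,-0.0052,0,0],
  [0.0239,-0.0052,0,0],
  [0.0239,-0.0052,0,0],
  [0.0239,-0.0052,0,0],
  [0.0239,-0.0052,0,0],
  [0.0239,-0.0052,0,0],
  [0.0239,-0.0052,0,0],
  [0,0,0,0],
  [0,0,0,0],
  [0,0,0,0],
])

```text
time: 6.4
eef_pos: [451.0, -165.5, 121.7]
orientation: [180.0, -0.0, 153.9]
wrist_force: [0.4, -0.5, -2.6]
opening: 25.8
```

```bash
python3 mv.py 450 -165 122 25; python3 -c "
from h import *
snap('wrist','w4.png')"
```

```text
t 6.4 at [ 451.  -165.5  121.7] rpy [ 1.7999e+02 -1.0000e-02  1.5389e+02] open 25.8 F [ 0.4 -0.5 -2.6]
total(m) [ 0.0011  0.     -0.0003] n 1 row [ 1.14e-03  1.00e-05 -3.10e-04]
```

View pics/w4.png

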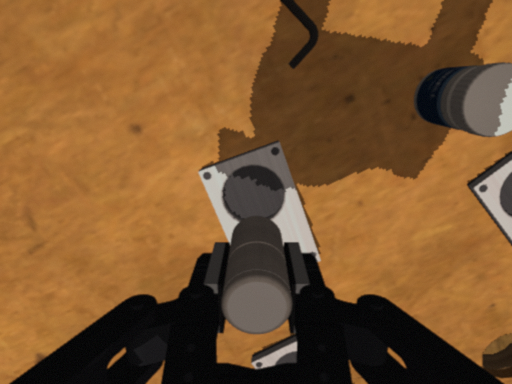

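```bash
python3 wm.py w4.png 253,194,10; python3 mv.py 450.5 -167 46 20
```

```text
253,194,10 [ 448.9 -167.6   10. ]
t 6.45 at [ 451.  -165.5  121.7] rpy [ 1.8000e+02 -1.0000e-02  1.5389e+02] open 25.7 F [-0.2  1.  -2.5]
total(m) [-0.0002 -0.0016  0.0757] n 4 row [-5.000e-05 -4.000e-04  1.893e-02]
```

Emit:
servo_tool([
  [-0.0003,-0.0016,0.02,0],
  [0,0,0.02,0],
  [0,0,0.02,0],
  [0,0,0.012,0],
  [0,0,0.005,0],
  [0,0,0,0],
  [0,0,0,0],
])

```text
time: 7.15
eef_pos: [450.4, -167.0, 45.5]
orientation: [-180.0, 0.0, 153.9]
wrist_force: [-0.2, -0.0, -1.7]
opening: 25.4
```

Emit:
servo_tool([
  [0,0,0.001,0],
  [0,0,0,0],
  [0,0,0,0],
])

```text
time: 7.45
eef_pos: [450.1, -166.9, 44.4]
orientation: [-180.0, 0.0, 153.9]
wrist_force: [-0.2, 0.2, -2.2]
opening: 25.5
```

Emit:
servo_tool([
  [0,0,0.001,0],
  [0,0,0,0],
  [0,0,0,0],
])

```text
time: 7.75
eef_pos: [450.1, -166.9, 43.2]
orientation: [-180.0, 0.0, 153.9]
wrist_force: [1.2, 0.3, -1.7]
opening: 25.7
```

Emit:
servo_tool([
  [0,0,0.001,0],
  [0,0,0,0],
  [0,0,0,0],
])

```text
time: 8.05
eef_pos: [450.1, -166.9, 43.1]
orientation: [-180.0, 0.1, 153.9]
wrist_force: [-2.5, 2.1, 10.9]
opening: 26.0
```

Emit:
servo_tool([
  [0,0,-0.001,0],
  [0,0,0,0],
  [0,0,0,0],
  [0,0,0,0],
  [0,0,0,0],
  [0,0,0,0],
], gripper=0.05)

```text
time: 8.65
eef_pos: [450.0, -166.8, 43.1]
orientation: [180.0, -0.0, 153.9]
wrist_force: [0.2, -0.1, -0.6]
opening: 49.9
```

Emit:
servo_tool([
  [0,0,-0.015,0],
  [0,0,-0.025,0],
  [0,0,-0.025,0],
  [0,0,-0.025,0],
  [0,0,-0.02,0],
  [0,0,0,0],
  [0,0,0,0],
])

```text
time: 9.35
eef_pos: [449.8, -166.7, 152.7]
orientation: [180.0, -0.0, 153.9]
wrist_force: [-0.6, 0.0, 0.3]
opening: 49.6
```

```bash
python3 mv.py 450.5 178.5 155 30; python3 -c "
from h import *
snap('wrist','w5.png')"
```

```text
t 9.35 at [ 449.8 -166.7  152.7] rpy [ 1.8000e+02 -1.0000e-02  1.5388e+02] open 49.6 F [-0.6  0.   0.3]
total(m) [ 0.1514  0.3103 -0.0023] n 12 row [ 0.01261  0.02586 -0.00019]
```

View pics/w5.png

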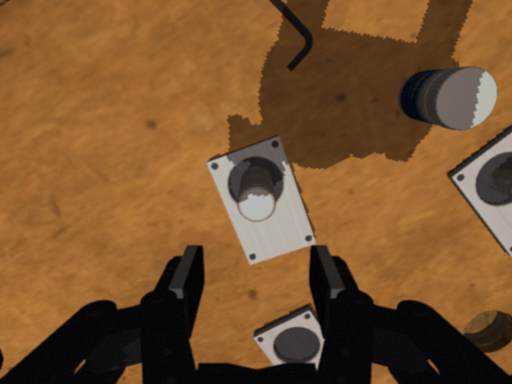

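Emit:
servo_tool([
  [0.0126,0.0259,0,0],
  [0.0126,0.0259,0,0],
  [0.0126,0.0259,0,0],
  [0.0126,0.0259,0,0],
  [0.0126,0.0259,0,0],
  [0.0126,0.0259,0,0],
  [0.0126,0.0259,0,0],
  [0.0126,0.0259,0,0],
  [0.0126,0.0259,0,0],
  [0.0126,0.0259,0,0],
  [0.0126,0.0259,0,0],
  [0.0126,0.0259,0,0],
  [0,0,0,0],
  [0,0,0,0],
  [0,0,0,0],
])

```text
time: 10.9
eef_pos: [450.8, 178.1, 152.5]
orientation: [-179.9, -0.1, 153.9]
wrist_force: [0.1, -0.3, -1.1]
opening: 50.1
```

```bash
python3 mv.py 450.5 178.5 42 20; python3 -c "
from h import *
im,c=snap('wrist','w6.png'); print(proj(c,(450.7,178.8,54)))
g=cv2.resize(im[110:290,170:350],None,fx=3.3,fy=3.3)
cv2.imwrite('pics/w6z.png',g[:,:,::-1])"
```

```text
t 10.9 at [450.8 178.1 152.5] rpy [-1.7994e+02 -6.0000e-02  1.5385e+02] open 50.1 F [ 0.1 -0.3 -1.1]
total(m) [0.0005 0.0002 0.1105] n 6 row [8.000e-05 3.000e-05 1.841e-02]
(np.float64(257.6965341678514), np.float64(200.83651235606797))
```

View pics/w6z.png

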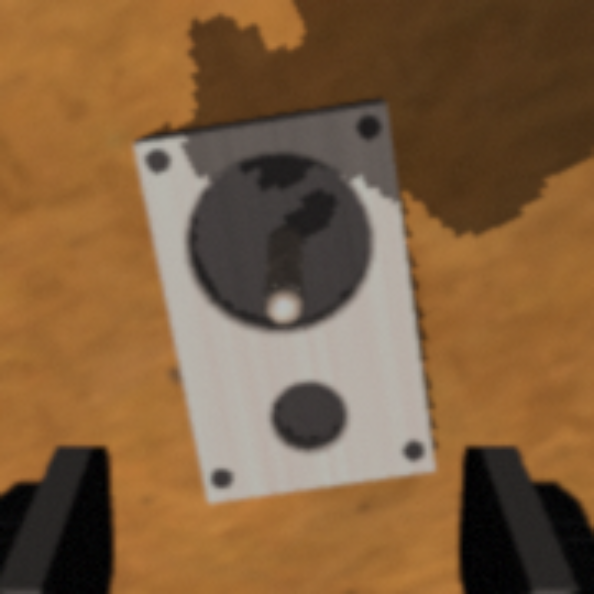

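```bash
python3 wm.py w6.png 255.8,203,54 254.6,183,10; python3 mv.py 451 177 40 20
```

```text
255.8,203,54 [451.6 176.9  54. ]
254.6,183,10 [449.7 176.6  10. ]
t 10.95 at [451.  178.  152.6] rpy [-1.7996e+02 -4.0000e-02  1.5382e+02] open 49.9 F [ 0.4 -1.1  0.1]
total(m) [-0.0005 -0.0009  0.1126] n 6 row [-8.000e-05 -1.500e-04  1.877e-02]
```

Emit:
servo_tool([
  [-0.0006,-0.0008,0.02,0],
  [0,0,0.02,0],
  [0,0,0.02,0],
  [0,0,0.02,0],
  [0,0,0.02,0],
  [0,0,0.01,0],
  [0,0,0.0025,0],
  [0,0,0,0],
])

```text
time: 11.75
eef_pos: [451.5, 177.6, 40.8]
orientation: [180.0, 0.0, 153.9]
wrist_force: [0.3, -1.3, 0.7]
opening: 49.8
```

Emit:
servo_tool([
  [0,0,0,0],
  [0,0,0,0],
  [0,0,0,0],
  [0,0,0,0],
  [0,0,0,0],
  [0,0,0,0],
  [0,0,0,0],
  [0,0,0,0],
], gripper=0.004, newtons=30)

```text
time: 12.55
eef_pos: [451.5, 177.9, 41.1]
orientation: [180.0, 0.1, 153.9]
wrist_force: [-0.8, -0.1, 6.2]
opening: 7.1
```

Emit:
servo_tool([
  [0,0,-0.01,0],
  [0,0,-0.02,0],
  [0,0,-0.025,0],
  [0,0,-0.025,0],
  [0,0,0,0],
  [0,0,0,0],
])

```text
time: 13.15
eef_pos: [451.1, 177.8, 120.9]
orientation: [180.0, 0.0, 153.9]
wrist_force: [-1.1, -1.2, -0.7]
opening: 7.4
```

```bash
python3 mv.py 616 -204 122 28; python3 -c "
from h import *
snap('wrist','w7.png')"
```

```text
t 13.15 at [451.1 177.8 120.9] rpy [1.7998e+02 3.0000e-02 1.5389e+02] open 7.4 F [-1.1 -1.2 -0.7]
total(m) [-0.3161 -0.2702 -0.0011] n 15 row [-2.107e-02 -1.802e-02 -7.000e-05]
```

View pics/w7.png

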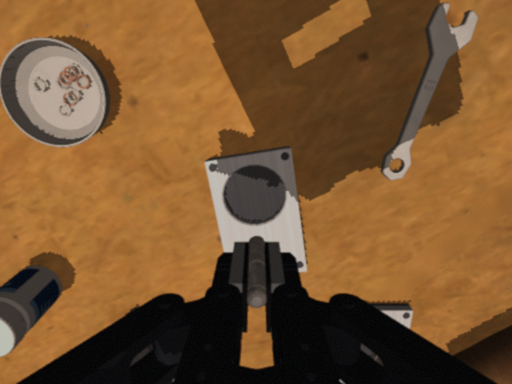

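Emit:
servo_tool([
  [-0.021,-0.018,0,0],
  [-0.021,-0.018,0,0],
  [-0.021,-0.018,0,0],
  [-0.021,-0.018,0,0],
  [-0.021,-0.018,0,0],
  [-0.021,-0.018,0,0],
  [-0.021,-0.018,0,0],
  [-0.021,-0.018,0,0],
  [-0.021,-0.018,0,0],
  [-0.021,-0.018,0,0],
  [-0.021,-0.018,0,0],
  [-0.021,-0.018,0,0],
  [-0.021,-0.018,0,0],
  [-0.021,-0.018,0,0],
  [-0.021,-0.018,0,0],
  [0,0,0,0],
  [0,0,0,0],
])

```text
time: 14.9
eef_pos: [614.6, -203.2, 119.1]
orientation: [180.0, -0.2, 153.8]
wrist_force: [0.2, 0.5, -0.0]
opening: 7.6
```

```bash
python3 mv.py 616.2 -204 42 20
```

```text
t 14.9 at [ 614.6 -203.2  119.1] rpy [ 1.7998e+02 -1.6000e-01  1.5384e+02] open 7.6 F [ 0.2  0.5 -0. ]
total(m) [-0.0018 -0.0001  0.0771] n 4 row [-4.400e-04 -2.000e-05  1.927e-02]
```

Emit:
servo_tool([
  [-0.0016,0,0.015,0],
  [0,0,0.02,0],
  [0,0,0.02,0],
  [0,0,0.015,0],
  [0,0,0.004,0],
  [0,0,0,0],
  [0,0,0,0],
  [0,0,0,0],
])

```text
time: 15.7
eef_pos: [617.0, -204.0, 47.4]
orientation: [-180.0, 0.1, 153.9]
wrist_force: [0.2, 0.2, 0.0]
opening: 7.4
```

Emit:
servo_tool([
  [0,0,0.004,0],
  [0,0,0,0],
  [0,0,0.001,0],
  [0,0,0,0],
  [0,0,0,0],
])

```text
time: 16.2
eef_pos: [616.7, -204.0, 41.7]
orientation: [-180.0, 0.0, 153.9]
wrist_force: [-0.8, -0.1, 0.1]
opening: 7.3
```

Emit:
servo_tool([
  [0,0,0.001,0],
  [0,0,0,0],
  [0,0,0,0],
])

```text
time: 16.5
eef_pos: [616.8, -204.1, 41.2]
orientation: [-180.0, 0.0, 153.9]
wrist_force: [-1.3, 0.5, 5.2]
opening: 7.6
```

Emit:
servo_tool([
  [0,0,0,0],
  [0,0,0,0],
  [0,0,0,0],
], gripper=0.012)

```text
time: 16.8
eef_pos: [616.6, -203.9, 40.3]
orientation: [180.0, -0.0, 153.9]
wrist_force: [-0.8, 0.3, -0.6]
opening: 12.1
```

Emit:
servo_tool([
  [0,0,0,0],
  [0,0,0,0],
  [0,0,0,0],
  [0,0,0,0],
], gripper=0.045)

```text
time: 17.2
eef_pos: [616.7, -204.0, 40.6]
orientation: [-180.0, -0.0, 153.9]
wrist_force: [0.4, -0.1, -0.2]
opening: 44.7
```

Emit:
servo_tool([
  [0,0,-0.015,0],
  [0,0,-0.025,0],
  [0,0,-0.025,0],
  [0,0,-0.025,0],
  [0,0,-0.02,0],
  [0,0,0,0],
  [0,0,0,0],
])

```text
time: 17.9
eef_pos: [616.5, -203.9, 150.2]
orientation: [-180.0, -0.0, 153.9]
wrist_force: [-0.1, -0.5, -1.1]
opening: 45.0
```

```bash
python3 mv.py 537 19 155 28; python3 -c "
from h import *
snap('wrist','w8.png')"
```

```text
t 17.9 at [ 616.5 -203.9  150.2] rpy [-1.8000e+02 -1.0000e-02  1.5388e+02] open 45.0 F [-0.1 -0.5 -1.1]
total(m) [ 0.1695  0.1651 -0.0048] n 9 row [ 0.01883  0.01835 -0.00053]
```

View pics/w8.png

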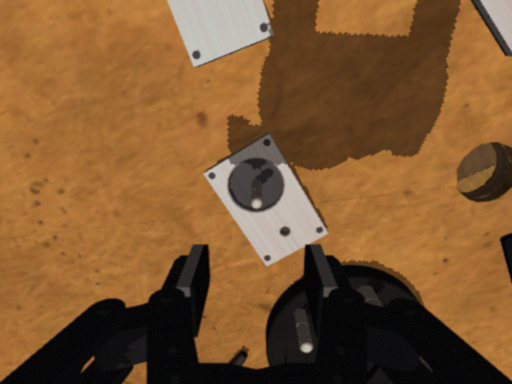

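Thin stands upright in its pocket (top at 257,203). Next, the medium punch at C.

Emit:
servo_tool([
  [0.0188,0.0183,-0.0005,0],
  [0.0188,0.0183,-0.0005,0],
  [0.0188,0.0183,-0.0005,0],
  [0.0188,0.0183,-0.0005,0],
  [0.0188,0.0183,-0.0005,0],
  [0.0188,0.0183,-0.0005,0],
  [0.0188,0.0183,-0.0005,0],
  [0.0188,0.0183,-0.0005,0],
  [0.0188,0.0183,-0.0005,0],
  [0,0,0,0],
  [0,0,0,0],
  [0,0,0,0],
])

```text
time: 19.15
eef_pos: [537.4, 17.7, 154.5]
orientation: [-180.0, -0.0, 153.8]
wrist_force: [0.3, 0.2, 0.3]
opening: 44.7
```

```bash
python3 -c "
from h import *
im,c=snap('wrist','w9.png'); print(proj(c,(537,19,58)))
g=cv2.resize(im[110:290,170:350],None,fx=3.3,fy=3.3)
cv2.imwrite('pics/w9z.png',g[:,:,::-1])"
```

```text
(np.float64(258.28457279072603), np.float64(201.06195648140465))
```

View pics/w9z.png

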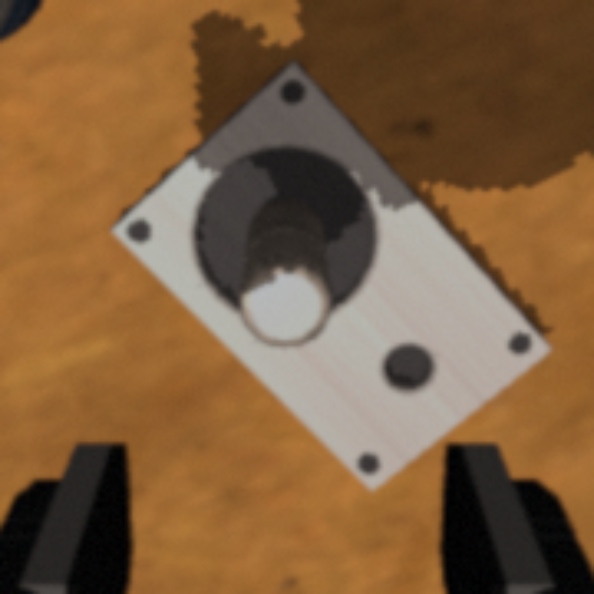

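```bash
python3 wm.py w9.png 256.4,201.5,58 256.4,180.3,10; python3 mv.py 537.2 17.5 42 20
```

```text
256.4,201.5,58 [536.7  17.7  58. ]
256.4,180.3,10 [535.5  18.3  10. ]
t 19.2 at [537.4  17.6 154.6] rpy [-1.7998e+02 -3.0000e-02  1.5383e+02] open 45.0 F [ 0.1 -0.4  0.4]
total(m) [ 0.0002 -0.0002  0.1126] n 6 row [ 3.000e-05 -3.000e-05  1.877e-02]
```

Emit:
servo_tool([
  [0.0004,0,0.02,0],
  [0,0,0.02,0],
  [0,0,0.02,0],
  [0,0,0.02,0],
  [0,0,0.02,0],
  [0,0,0.01,0],
  [0,0,0.0025,0],
  [0,0,0,0],
])

```text
time: 20.0
eef_pos: [537.1, 18.2, 42.8]
orientation: [180.0, 0.0, 153.9]
wrist_force: [-0.5, 0.3, 0.6]
opening: 44.7
```

Emit:
servo_tool([
  [0,0,0,0],
  [0,0,0,0],
  [0,0,0,0],
  [0,0,0,0],
  [0,0,0,0],
  [0,0,0,0],
  [0,0,0,0],
  [0,0,0,0],
], gripper=0.013, newtons=40)

```text
time: 20.8
eef_pos: [537.4, 18.5, 43.5]
orientation: [180.0, 0.1, 153.9]
wrist_force: [-0.9, -0.4, 6.2]
opening: 19.1
```

Emit:
servo_tool([
  [0,0,-0.01,0],
  [0,0,-0.02,0],
  [0,0,-0.025,0],
  [0,0,-0.025,0],
  [0,0,0,0],
  [0,0,0,0],
])

```text
time: 21.4
eef_pos: [536.6, 18.6, 122.7]
orientation: [180.0, 0.0, 153.9]
wrist_force: [0.6, -0.2, -1.7]
opening: 18.5
```

```bash
python3 mv.py 449.7 177.5 122 25; python3 -c "
from h import *
snap('wrist','w10.png')"
```

```text
t 21.4 at [536.6  18.6 122.7] rpy [1.8000e+02 2.0000e-02 1.5389e+02] open 18.5 F [ 0.6 -0.2 -1.7]
total(m) [0.148  0.1044 0.0007] n 8 row [1.850e-02 1.305e-02 9.000e-05]
```

View pics/w10.png

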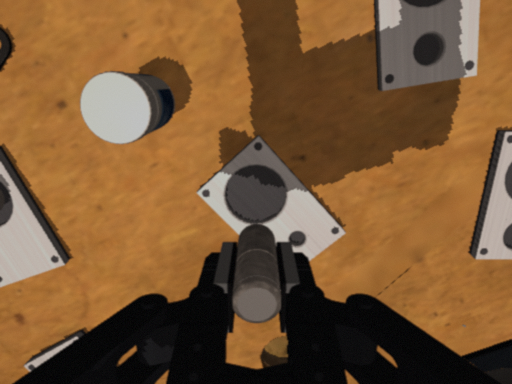

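Medium held upright; moving to B.

Emit:
servo_tool([
  [0.0185,0.013,0,0],
  [0.0185,0.013,0,0],
  [0.0185,0.013,0,0],
  [0.0185,0.013,0,0],
  [0.0185,0.013,0,0],
  [0.0185,0.013,0,0],
  [0.0185,0.013,0,0],
  [0.0185,0.013,0,0],
  [0,0,0,0],
  [0,0,0,0],
  [0,0,0,0],
])

```text
time: 22.55
eef_pos: [450.0, 176.5, 122.1]
orientation: [-180.0, -0.0, 153.9]
wrist_force: [-0.2, -0.1, -0.9]
opening: 18.4
```

```bash
python3 mv.py 449.7 177.2 48 20
```

```text
t 22.55 at [450.  176.5 122.1] rpy [-1.7996e+02 -3.0000e-02  1.5385e+02] open 18.4 F [-0.2 -0.1 -0.9]
total(m) [0.0006 0.0005 0.0741] n 4 row [0.00015 0.00012 0.01853]
```

Emit:
servo_tool([
  [0.0005,0.0004,0.018,0],
  [0,0,0.02,0],
  [0,0,0.02,0],
  [0,0,0.013,0],
  [0,0,0.005,0],
  [0,0,0,0],
  [0,0,0.001,0],
  [0,0,0,0],
  [0,0,0,0],
])

```text
time: 23.45
eef_pos: [449.7, 177.7, 46.1]
orientation: [180.0, 0.0, 153.9]
wrist_force: [-0.1, 0.5, -1.4]
opening: 18.9
```

Emit:
servo_tool([
  [0,0,0.001,0],
  [0,0,0,0],
  [0,0,0,0],
])

```text
time: 23.75
eef_pos: [449.5, 177.7, 44.7]
orientation: [180.0, 0.0, 153.9]
wrist_force: [0.1, 0.8, -0.5]
opening: 18.3
```

Emit:
servo_tool([
  [0,0,0.0015,0],
  [0,0,0,0],
  [0,0,0,0],
])

```text
time: 24.05
eef_pos: [449.6, 177.7, 43.5]
orientation: [180.0, 0.0, 153.9]
wrist_force: [-1.7, -0.5, 6.1]
opening: 18.5
```

Emit:
servo_tool([
  [0,0,0.0005,0],
  [0,0,0,0],
  [0,0,0,0],
])

```text
time: 24.35
eef_pos: [449.7, 177.7, 43.5]
orientation: [180.0, 0.1, 153.9]
wrist_force: [-3.7, -0.3, 12.5]
opening: 18.7
```

Emit:
servo_tool([
  [0,0,-0.001,0],
  [0,0,0,0],
  [0,0,0,0],
])

```text
time: 24.65
eef_pos: [449.5, 177.7, 43.5]
orientation: [-180.0, -0.0, 153.9]
wrist_force: [0.8, -0.7, 0.4]
opening: 18.5
```

Emit:
servo_tool([
  [0,0,0,0],
  [0,0,0,0],
  [0,0,0,0],
], gripper=0.024)

```text
time: 24.95
eef_pos: [449.5, 177.7, 43.6]
orientation: [-180.0, -0.0, 153.9]
wrist_force: [0.8, -0.8, 0.8]
opening: 24.3
```

Emit:
servo_tool([
  [0,0,0,0],
  [0,0,0,0],
  [0,0,0,0],
  [0,0,0,0],
], gripper=0.045)

```text
time: 25.35
eef_pos: [449.5, 177.7, 43.6]
orientation: [-180.0, -0.0, 153.9]
wrist_force: [0.4, -0.0, 0.7]
opening: 45.2
```

Emit:
servo_tool([
  [0,0,-0.015,0],
  [0,0,-0.025,0],
  [0,0,-0.025,0],
  [0,0,-0.025,0],
  [0,0,-0.02,0],
  [0,0,0,0],
  [0,0,0,0],
])

```text
time: 26.05
eef_pos: [449.3, 177.6, 153.3]
orientation: [-180.0, -0.0, 153.9]
wrist_force: [-0.0, -0.0, -0.4]
opening: 45.0
```

```bash
python3 mv.py 612 212 155 25; python3 -c "
from h import *
snap('wrist','w11.png')"
```

```text
t 26.05 at [449.3 177.6 153.3] rpy [-180.     -0.    153.88] open 45.0 F [-0.  -0.  -0.4]
total(m) [-0.131   0.1025 -0.0017] n 7 row [-0.01871  0.01464 -0.00025]
```

View pics/w11.png

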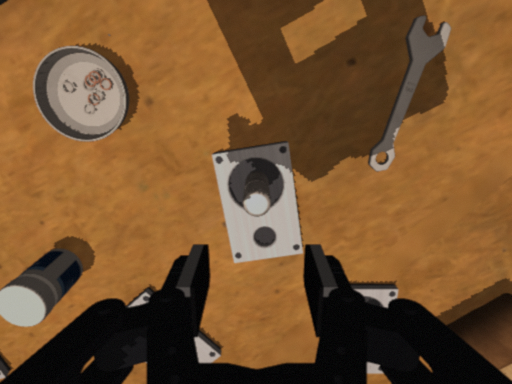

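Medium stands in its pocket (top at 257,204). Next, the small punch at A.

Emit:
servo_tool([
  [-0.0187,0.0146,0,0],
  [-0.0187,0.0146,0,0],
  [-0.0187,0.0146,0,0],
  [-0.0187,0.0146,0,0],
  [-0.0187,0.0146,0,0],
  [-0.0187,0.0146,0,0],
  [-0.0187,0.0146,0,0],
  [0,0,0,0],
  [0,0,0,0],
  [0,0,0,0],
])

```text
time: 27.1
eef_pos: [611.1, 211.7, 152.9]
orientation: [-179.9, -0.1, 153.9]
wrist_force: [0.9, -0.6, 0.0]
opening: 45.0
```

```bash
python3 -c "
from h import *
im,c=snap('wrist','w12.png'); print(proj(c,(612,212,55)))
g=cv2.resize(im[110:290,170:350],None,fx=3.3,fy=3.3)
cv2.imwrite('pics/w12z.png',g[:,:,::-1])"
```

```text
(np.float64(257.91597986303753), np.float64(202.7196425630257))
```

View pics/w12z.png

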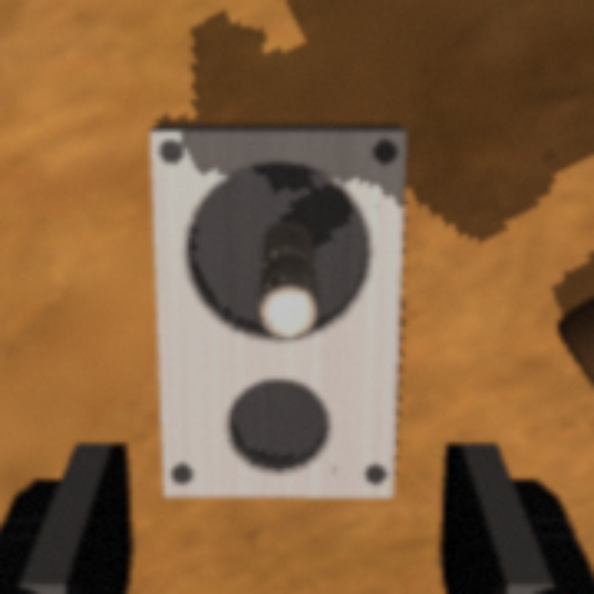

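```bash
python3 wm.py w12.png 257,204.2,55 254.2,185.8,10; python3 mv.py 612.5 211.2 42 20
```

```text
257,204.2,55 [612.7 210.9  55. ]
254.2,185.8,10 [612.  208.7  10. ]
t 27.15 at [611.2 211.7 153.2] rpy [-1.7996e+02 -6.0000e-02  1.5389e+02] open 44.8 F [0.5 0.2 0. ]
total(m) [-1.400e-03  1.000e-04  1.112e-01] n 6 row [-2.400e-04  2.000e-05  1.854e-02]
```

Emit:
servo_tool([
  [-0.0012,0,0.02,0],
  [0,0,0.02,0],
  [0,0,0.02,0],
  [0,0,0.02,0],
  [0,0,0.02,0],
  [0,0,0.01,0],
  [0,0,0.002,0],
  [0,0,0,0],
])

```text
time: 27.95
eef_pos: [613.2, 211.3, 42.2]
orientation: [180.0, 0.0, 153.9]
wrist_force: [-0.2, 0.8, 0.2]
opening: 44.7
```

Emit:
servo_tool([
  [0,0,0,0],
  [0,0,0,0],
  [0,0,0,0],
  [0,0,0,0],
  [0,0,0,0],
  [0,0,0,0],
  [0,0,0,0],
  [0,0,0,0],
], gripper=0.008, newtons=35)

```text
time: 28.75
eef_pos: [613.5, 211.3, 42.5]
orientation: [180.0, 0.1, 153.9]
wrist_force: [-0.9, -0.2, 5.7]
opening: 12.1
```

Emit:
servo_tool([
  [0,0,-0.01,0],
  [0,0,-0.02,0],
  [0,0,-0.025,0],
  [0,0,-0.025,0],
  [0,0,0,0],
  [0,0,0,0],
])

```text
time: 29.35
eef_pos: [612.9, 211.3, 121.7]
orientation: [180.0, 0.0, 153.9]
wrist_force: [0.3, -0.5, -0.9]
opening: 12.1
```

```bash
python3 mv.py 535.8 18.7 122 25; python3 -c "
from h import *
snap('wrist','w13.png')"
```

```text
t 29.35 at [612.9 211.3 121.7] rpy [1.7999e+02 1.0000e-02 1.5388e+02] open 12.1 F [ 0.3 -0.5 -0.9]
total(m) [-0.0155 -0.2068 -0.0003] n 9 row [-1.720e-03 -2.298e-02 -3.000e-05]
```

View pics/w13.png

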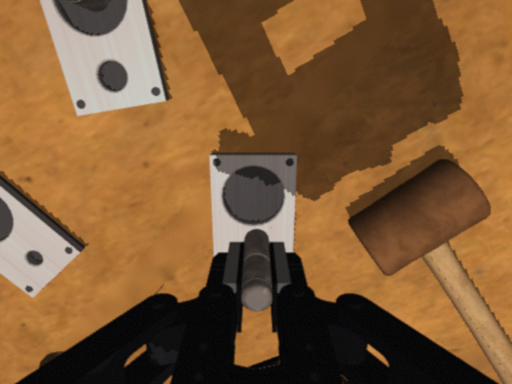

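Emit:
servo_tool([
  [-0.0017,-0.023,0,0],
  [-0.0017,-0.023,0,0],
  [-0.0017,-0.023,0,0],
  [-0.0017,-0.023,0,0],
  [-0.0017,-0.023,0,0],
  [-0.0017,-0.023,0,0],
  [-0.0017,-0.023,0,0],
  [-0.0017,-0.023,0,0],
  [-0.0017,-0.023,0,0],
  [0,0,0,0],
  [0,0,0,0],
  [0,0,0,0],
])

```text
time: 30.6
eef_pos: [535.7, 19.3, 121.1]
orientation: [-180.0, -0.1, 153.9]
wrist_force: [-0.4, -0.5, 0.5]
opening: 12.0
```

```bash
python3 mv.py 535.8 18.7 47 20
```

```text
t 30.6 at [535.7  19.3 121.1] rpy [-1.8000e+02 -5.0000e-02  1.5392e+02] open 12.0 F [-0.4 -0.5  0.5]
total(m) [-0.0003 -0.0005  0.0741] n 4 row [-8.000e-05 -1.400e-04  1.853e-02]
```

Emit:
servo_tool([
  [-0.0002,-0.0004,0.018,0],
  [0,0,0.02,0],
  [0,0,0.02,0],
  [0,0,0.013,0],
  [0,0,0.005,0],
  [0,0,0,0],
  [0,0,0.001,0],
  [0,0,0,0],
  [0,0,0,0],
])

```text
time: 31.5
eef_pos: [536.0, 18.3, 45.2]
orientation: [180.0, 0.1, 153.9]
wrist_force: [0.8, -0.1, -0.7]
opening: 12.1
```

Emit:
servo_tool([
  [0,0,0.001,0],
  [0,0,0,0],
  [0,0,0,0],
])

```text
time: 31.8
eef_pos: [535.7, 18.2, 43.7]
orientation: [180.0, 0.0, 153.9]
wrist_force: [-0.3, -0.3, -0.4]
opening: 12.1
```

Emit:
servo_tool([
  [0,0,0.001,0],
  [0,0,0,0],
  [0,0,0,0],
])

```text
time: 32.1
eef_pos: [535.7, 18.2, 42.6]
orientation: [-180.0, -0.0, 153.9]
wrist_force: [-1.0, -0.3, -0.3]
opening: 11.8
```

Emit:
servo_tool([
  [0,0,0.0006,0],
  [0,0,0,0],
  [0,0,0,0],
])

```text
time: 32.4
eef_pos: [535.7, 18.2, 42.5]
orientation: [180.0, 0.0, 153.9]
wrist_force: [-1.6, -0.8, 5.4]
opening: 12.0
```

Emit:
servo_tool([
  [0,0,0,0],
  [0,0,0,0],
  [0,0,0,0],
], gripper=0.017)

```text
time: 32.7
eef_pos: [535.7, 18.2, 41.9]
orientation: [-180.0, -0.0, 153.9]
wrist_force: [0.3, 0.1, -0.0]
opening: 17.2
```

Emit:
servo_tool([
  [0,0,0,0],
  [0,0,0,0],
  [0,0,0,0],
  [0,0,0,0],
], gripper=0.05)

```text
time: 33.1
eef_pos: [535.7, 18.2, 42.0]
orientation: [-180.0, -0.0, 153.9]
wrist_force: [0.5, 0.2, 0.3]
opening: 49.8
```

Emit:
servo_tool([
  [0,0,-0.015,0],
  [0,0,-0.025,0],
  [0,0,-0.025,0],
  [0,0,-0.025,0],
  [0,0,-0.02,0],
  [0,0,0,0],
  [0,0,0,0],
])

```text
time: 33.8
eef_pos: [535.5, 18.3, 151.7]
orientation: [-180.0, -0.0, 153.9]
wrist_force: [0.1, 0.8, 0.3]
opening: 49.7
```

```bash
python3 mv.py 450.3 -166.8 155 25; python3 -c "
from h import *
snap('wrist','w14.png')"
```

```text
t 33.8 at [535.5  18.3 151.7] rpy [-180.     -0.    153.89] open 49.7 F [0.1 0.8 0.3]
total(m) [-0.005  -0.2037 -0.0033] n 9 row [-0.00055 -0.02263 -0.00037]
```

View pics/w14.png

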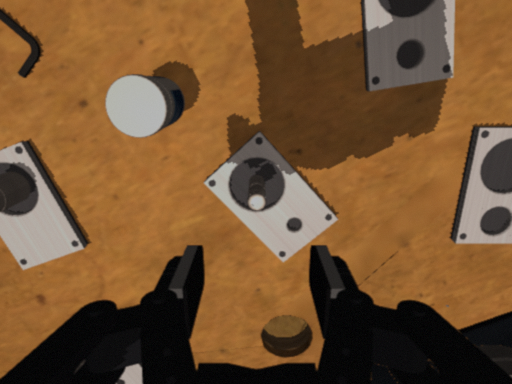

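Emit:
servo_tool([
  [-0.0006,-0.0226,0,0],
  [-0.0006,-0.0226,0,0],
  [-0.0006,-0.0226,0,0],
  [-0.0006,-0.0226,0,0],
  [-0.0006,-0.0226,0,0],
  [-0.0006,-0.0226,0,0],
  [-0.0006,-0.0226,0,0],
  [-0.0006,-0.0226,0,0],
  [-0.0006,-0.0226,0,0],
  [0,0,0,0],
  [0,0,0,0],
  [0,0,0,0],
])

```text
time: 35.05
eef_pos: [451.1, -166.0, 151.5]
orientation: [180.0, -0.1, 153.9]
wrist_force: [0.2, 0.2, 0.2]
opening: 50.1
```

```bash
python3 mv.py 450.2 -166.9 42 20
```

```text
t 35.05 at [ 451.1 -166.   151.5] rpy [ 1.7998e+02 -6.0000e-02  1.5392e+02] open 50.1 F [0.2 0.2 0.2]
total(m) [ 0.0004 -0.0012  0.1095] n 6 row [ 7.000e-05 -2.000e-04  1.825e-02]
```

Emit:
servo_tool([
  [0.0004,-0.0011,0.02,0],
  [0,0,0.02,0],
  [0,0,0.02,0],
  [0,0,0.02,0],
  [0,0,0.018,0],
  [0,0,0.01,0],
  [0,0,0.001,0],
  [0,0,0,0],
])

```text
time: 35.85
eef_pos: [450.5, -167.4, 43.3]
orientation: [-180.0, 0.0, 153.9]
wrist_force: [0.1, -0.1, 0.6]
opening: 50.0
```

Emit:
servo_tool([
  [0,0,0,0],
  [0,0,0,0],
  [0,0,0,0],
  [0,0,0,0],
  [0,0,0,0],
  [0,0,0,0],
  [0,0,0,0],
  [0,0,0,0],
], gripper=0.02, newtons=40)

```text
time: 36.65
eef_pos: [450.5, -167.8, 43.8]
orientation: [-180.0, 0.1, 153.9]
wrist_force: [-0.5, 1.1, 6.4]
opening: 25.8
```

Emit:
servo_tool([
  [0,0,-0.01,0],
  [0,0,-0.02,0],
  [0,0,-0.025,0],
  [0,0,-0.025,0],
  [0,0,-0.02,0],
  [0,0,0,0],
  [0,0,0,0],
])

```text
time: 37.35
eef_pos: [449.9, -167.4, 142.8]
orientation: [180.0, -0.0, 153.9]
wrist_force: [-0.3, -0.4, -2.9]
opening: 25.6
```

```bash
python3 mv.py 612 209.5 142 28
```

```text
t 37.35 at [ 449.9 -167.4  142.8] rpy [ 1.8000e+02 -1.0000e-02  1.5389e+02] open 25.6 F [-0.3 -0.4 -2.9]
total(m) [0.0203 0.4097 0.0008] n 15 row [1.350e-03 2.732e-02 5.000e-05]
```

Emit:
servo_tool([
  [0.0013,0.0273,0,0],
  [0.0013,0.0273,0,0],
  [0.0013,0.0273,0,0],
  [0.0013,0.0273,0,0],
  [0.0013,0.0273,0,0],
  [0.0013,0.0273,0,0],
  [0.0013,0.0273,0,0],
  [0.0013,0.0273,0,0],
  [0.0013,0.0273,0,0],
  [0.0013,0.0273,0,0],
  [0.0013,0.0273,0,0],
  [0.0013,0.0273,0,0],
  [0.0013,0.0273,0,0],
  [0.0013,0.0273,0,0],
  [0.0013,0.0273,0,0],
  [0,0,0,0],
  [0,0,0,0],
  [0,0,0,0],
])

```text
time: 39.15
eef_pos: [612.4, 207.8, 142.0]
orientation: [-179.9, -0.1, 153.8]
wrist_force: [-0.0, -1.2, -2.9]
opening: 25.7
```

```bash
python3 mv.py 611.9 209.5 50 20
```

```text
t 39.15 at [612.4 207.8 142. ] rpy [-1.7992e+02 -9.0000e-02  1.5385e+02] open 25.7 F [-0.  -1.2 -2.9]
total(m) [0.0012 0.0013 0.092 ] n 5 row [0.00024 0.00026 0.01841]
```

Emit:
servo_tool([
  [0.001,0.0008,0.02,0],
  [0,0,0.02,0],
  [0,0,0.02,0],
  [0,0,0.02,0],
  [0,0,0.012,0],
  [0,0,0.003,0],
  [0,0,0,0],
  [0,0,0,0],
  [0,0,0,0],
])

```text
time: 40.05
eef_pos: [612.8, 209.9, 49.1]
orientation: [179.9, 0.1, 153.9]
wrist_force: [-0.4, -0.0, -2.9]
opening: 25.5
```

Emit:
servo_tool([
  [0,0,0.001,0],
  [0,0,0,0],
  [0,0,0,0],
])

```text
time: 40.35
eef_pos: [612.4, 209.9, 47.1]
orientation: [180.0, 0.0, 153.9]
wrist_force: [0.3, -0.3, -2.6]
opening: 25.6
```

Emit:
servo_tool([
  [0,0,0.001,0],
  [0,0,0,0],
  [0,0,0,0],
])

```text
time: 40.65
eef_pos: [612.4, 209.8, 46.0]
orientation: [-180.0, -0.0, 153.9]
wrist_force: [-0.2, -0.7, -2.3]
opening: 25.7
```

Emit:
servo_tool([
  [0,0,0.0015,0],
  [0,0,0,0],
  [0,0,0,0],
])

```text
time: 40.95
eef_pos: [612.3, 209.9, 44.5]
orientation: [-180.0, -0.0, 153.9]
wrist_force: [-1.1, 0.2, -2.6]
opening: 25.9
```

Emit:
servo_tool([
  [0,0,0.001,0],
  [0,0,0,0],
  [0,0,0,0],
])

```text
time: 41.25
eef_pos: [612.5, 209.9, 43.9]
orientation: [180.0, 0.0, 153.9]
wrist_force: [-0.8, -0.8, 2.0]
opening: 25.3
```

Emit:
servo_tool([
  [0,0,0.0002,0],
  [0,0,0,0],
  [0,0,0,0],
])

```text
time: 41.55
eef_pos: [612.5, 209.9, 43.9]
orientation: [180.0, 0.0, 153.9]
wrist_force: [-1.8, -0.4, 4.9]
opening: 25.6
```

Emit:
servo_tool([
  [0,0,0,0],
  [0,0,0,0],
  [0,0,0,0],
], gripper=0.031)

```text
time: 41.85
eef_pos: [612.4, 209.8, 43.1]
orientation: [-180.0, -0.0, 153.9]
wrist_force: [0.6, -1.0, 0.1]
opening: 30.7
```

Emit:
servo_tool([
  [0,0,0,0],
  [0,0,0,0],
  [0,0,0,0],
  [0,0,0,0],
], gripper=0.055)

```text
time: 42.25
eef_pos: [612.4, 209.8, 43.3]
orientation: [-180.0, -0.0, 153.9]
wrist_force: [0.4, -0.3, 0.4]
opening: 54.9
```

Emit:
servo_tool([
  [0,0,-0.015,0],
  [0,0,-0.025,0],
  [0,0,-0.025,0],
  [0,0,-0.025,0],
  [0,0,-0.02,0],
  [0,0,0,0],
  [0,0,0,0],
])

```text
time: 42.95
eef_pos: [612.2, 209.8, 152.9]
orientation: [-180.0, -0.0, 153.9]
wrist_force: [-0.3, 0.1, -0.2]
opening: 55.0
```

```bash
python3 mv.py 400 400 250 30; python3 -c "
from h import *
snap('wrist','w15.png');snap('side','s15.png')"
```

```text
t 42.95 at [612.2 209.8 152.9] rpy [-1.7999e+02 -1.0000e-02  1.5389e+02] open 55.0 F [-0.3  0.1 -0.2]
total(m) [ 0.2742  0.0774 -0.0971] n 11 row [ 0.02493  0.00703 -0.00882]
```

View pics/w15.png

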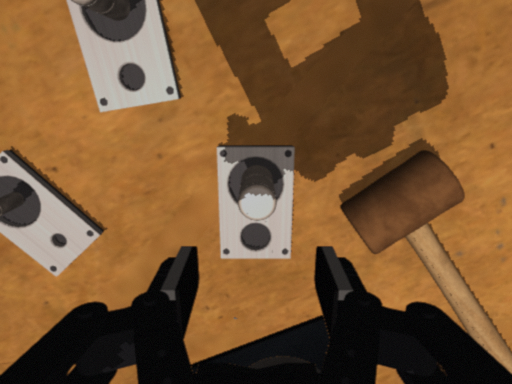

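Large stands in its own pocket. Back away and take the final views.

Emit:
servo_tool([
  [0.025,0.007,-0.009,0],
  [0.025,0.007,-0.009,0],
  [0.025,0.007,-0.009,0],
  [0.025,0.007,-0.009,0],
  [0.025,0.007,-0.009,0],
  [0.025,0.007,-0.009,0],
  [0.025,0.007,-0.009,0],
  [0.025,0.007,-0.009,0],
  [0.025,0.007,-0.009,0],
  [0.025,0.007,-0.009,0],
  [0.025,0.007,-0.009,0],
  [0.02,0.01,0,0],
  [0.02,0.02,0,0],
  [0.02,0.02,0,0],
  [0,0,0,0],
  [0,0,0,0],
  [0,0,0,0],
])

```text
time: 44.75
eef_pos: [367.8, 470.6, 251.7]
orientation: [-179.9, -0.0, 153.8]
wrist_force: [0.5, -0.3, -0.3]
opening: 54.9
```

Run:
```python
from h import *
im,c=snap('top','top9.png'); s,_=snap('side','side9.png')
z=lambda im,a,b,c_,d,f,n: cv2.imwrite('pics/'+n,cv2.resize(im[a:b,c_:d],None,fx=f,fy=f,interpolation=cv2.INTER_CUBIC)[:,:,::-1])
z(im,115,245,140,350,3.8,'top9z.png'); z(s,140,290,160,400,3.3,'side9z.png')
```

```text
(no output)
```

View pics/top9z.png

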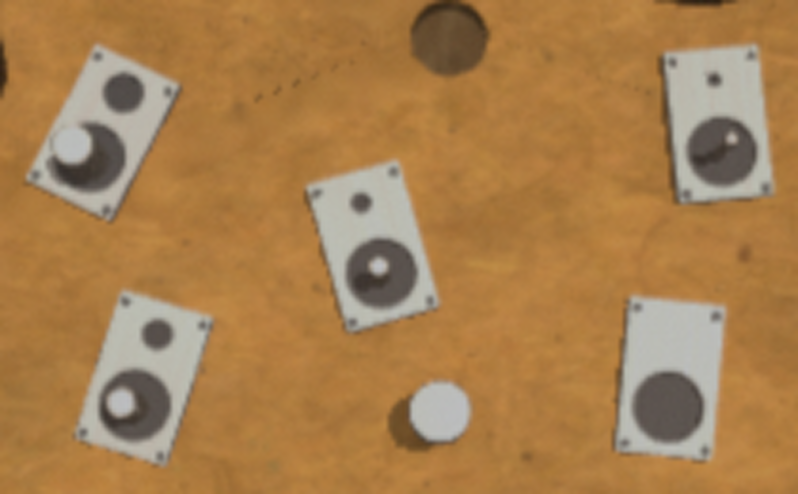

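View pics/side9z.png

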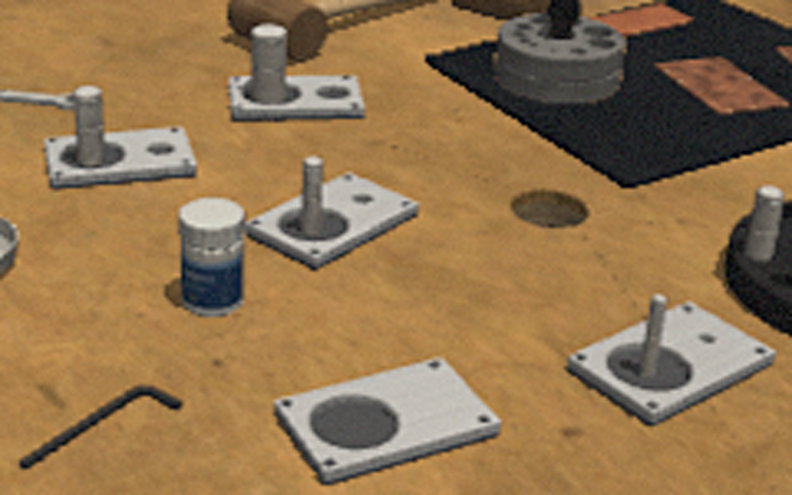

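Run:
```python
from h import *
c=r.get_calibration('top')
for n,zx,zy,z,p in [('large',72,146,61,(611.7,210.8)),('medium',122,403,58,(449.5,178.6)),('small',379,266,55,(535.5,20.4)),('thin',731,138,54,(616.6,-201.5)),('jar',440,411,61,(444.1,-17.9))]:
    q=ray2plane(c,140+zx/3.8-.4,115+zy/3.8-.4,z)[:2]; print(n,q.round(1),'off',np.round(q-p,1))
print(r.observe()['joint_vel'].round(2)); r.finish_job()
```

```text
large [609.3 212.9] off [-2.4  2.1]
medium [448.6 178.7] off [-0.9  0.1]
small [534.9  20.4] off [-0.6  0. ]
thin [ 617.2 -201.2] off [0.6 0.3]
jar [444.1 -17.9] off [-0.  0.]
[ 0.08 -0.14 -0.25  0.1   0.05  0.14]
the job is handed in; nothing more can be done
```

All four punches now stand upright in the pockets of their own stands, and I handed the job in at about 45 s of the 120 s allowed. I parked the large punch on the spare stand. Then I moved thin, medium and small into their own stands, and finally moved large from the spare stand to its own.

**Last checks:** I compared the punches' tops with the pocket centres in the final top view. Medium, small and thin are within about 1 mm and large about 3 mm off, against the 20 mm allowed. The side view shows all four upright, and the jar's position shows no shift. The gripper was open and well clear of everything.

**Disagreement:** the wrist and top cameras differed by up to about 4 mm, probably from calibration and an early picture taken while the arm was still moving. No check failed. I did not measure punch heights from the pictures. At each release the foot met the pocket floor at about the same tool height at which that punch was picked up.

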